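# Swing the inspection head over the board and settle it

## Robot

A 7-joint arm with a two-finger parallel gripper is mounted at the origin on the work surface. World frame = base frame: x ahead of the robot, y to its left, z up, the work surface at z = 0. Lengths are in m, angles in rad, forces in N, time in s.
With the tool pointing down it reaches from about 0.35 to 0.9 m from the base axis. Payload 8.1 kg.
Tool frame: the origin (TCP) lies midway between the tips of the shut fingers; the grasp point (between the pads) lies 19 mm behind it; z points along the fingers, y is the line along which they close (so a half turn about z gives the same grasp; the last joint's range is limited). The gripper opens to 92 mm and grips with 3 to 60 N. Pads are 19 mm wide; open, the fingers measure 130 mm over their backs; the gripper's body (75 mm by 190 mm) begins 47 mm behind the grasp point.
Start: joints at [-1.386, 0.434, 0.025, 1.573, -0.012, 1.134, -0.075], TCP at [0.177, 0.599, 0.227] pointing down, gripper open.
Joint ranges: [-2.62, 2.62], [-0.44, 2.09], [-1.27, 1.32], [0.08, 2.57], [-1.32, 4.46], [0.12, 2], [-2.74, 2.74]. Speed limits (rad/s): [2.22, 2.22, 3.01, 3.01, 3.14, 3.14, 3.14].

## Interface

Orientations are given as a rotation vector (axis times angle).
In Python, from cell import observe, cams, job gives the robot as it stands. The module is installed in compiled form; this text tells all that it offers.
- The arm moves only by the tool step_arm, never from a script. Its argument "steps" is a list of rows, each a list of 6 numbers: the shift along the world's x, y, z in mm, then the turn, a rotation vector about the world's x, y, z in rad. In form: [[dx, dy, dz, rx, ry, rz], ...]. A call has 1 to 20 rows; each row shifts and turns the commanded pose from where the row before left it; what a row does not reach is not made up. A row lasts 1/12 s, in which the tool goes at most 41.7 mm and 7.16 degrees, less where a joint would pass 70% of its speed; a pose out of reach is approached as far as the arm can. A call with a gripper value outside its range is refused whole. "gripper" is the opening, from 0 (shut) to 1 (fully open), set as the call begins (left out, the last holds). The fingers move at their own pace and stop on an object; "force" is the grip in N (left out, the last holds). Time passes only in rows, so rows that do not move let the fingers close. It gives the time, the measured TCP pose, the force, the opening and the grip force at its end, in the units of the state.
- observe(): the state, without advancing time (a new reading comes with each control period).
- cams.get_image(name): name is "side" or "top" or "wrist"; returns the picture (480x640x3 uint8, red, green, blue); there is no depth.
- cams.get_calibration(name): a dict with "fov_y" (degrees; the focal length in pixels is half the picture's height over the tangent of half this angle, whatever the lens; pixels are square), "cx", "cy" (the principal point, pixels), "world_to_cam" (4x4, takes a point from world to camera coordinates). Camera axes: x right, y up, looking along -z (the intrinsics and any distortion apply to the point x, -y, -z); pixel columns grow to the right and rows downward; lengths in m; the calibration is good to about 2 mm. A picture is of the moment at which its call begins: read the wrist's pose just before it. get_calibration takes no time and is no camera call; for the wrist camera it gives the pose at the moment of the call.
- job.sign_off(): hands the job in; it is judged then, once.
The state is a dict: "clock": time; "joints": joint angles; "dq": joint speeds; "joint_efforts": joint torques, N m; "position": TCP position; "ee_rot": TCP orientation; "force": force on the tool from outside, world axes, zero at the start; "ft_torque": the same for the moment, N m; "width": opening from 0.0 (shut) to 1.0 (fully open); "gripper_force": force on a finger pad.
Only numpy, scipy, OpenCV 4.12 (cv2) and the standard library are available. Lean on these libraries where they do the work, as an engineer would, in place of code of your own. Each camera call takes 0.05 s, during which the arm holds its last target. There are 200 camera calls.

## Task

Swing the heavy inspection head, which turns freely on its post, across the bench until it stands centred (within 2.5 cm) over the circuit board in its holder, and leave it standing there dead still with the gripper off it. Only push it by its sides, gently and without rushing: never bump it or push harder than 6 N, never let it swing fast or run against its end stops, do not touch the cover on its top, and leave the other things on the bench where they are.

Things in the scene. Friction and masses are not known exactly. Their poses are not given: they have to be found in the camera images.
- boom (a joint): Turn of the boom about the post, rad: 0 = along the post's -x, growing counter-clockwise from above, which takes the head to the robot's right (-y). Starts at -0.66 to -0.36, must go to 0.20 to 0.60; end stops at -0.95 and 0.95. Free bearing: inertia about .24 kg m2 (25 % less to 35 % more), damping 0.03 N m s/rad, dry friction 0.001 N m: it coasts for many seconds. No spring, no latch.
- head_centre (a point): Centre of the white head box, 140 x 140 x 90 mm, 325 mm from the post's axis, 150 to 240 mm above the bench. Head, grey arm and dark counterweight (both 120 mm wide) are one rigid piece, 5 kg, swinging level. Axes: -x outward along the boom, z up. Too wide to grip: push the box's flat upright sides, 70 mm off its centre line. They are hard: meeting one at 50 mm/s gives about 10 N.
- cover (a point): Centre of the thin cover on top of the head, 244 mm above the bench (112 x 112 mm there; it goes on over the arm at 222 mm): not to be touched. Axes as head_centre.
- pivot (a point): Point on the post's axis, 195 mm above the bench; its axes are those of the post's base (z up; boom angle 0 is along its -x). Post 60 mm thick, base plate 150 x 130 mm.
- board_centre (a point): Centre of the green circuit board (160 x 108 mm, face 28 mm above the bench, parts up to 50 mm) with a row of round metal connectors towards the robot, in a fixed dark holder 190 x 130 mm with two aluminium rails. It lies on the circle that the head's centre follows, 325 mm from the post's axis; its -x axis points away from the post.
- meter: Bystander: yellow hand multimeter lying flat, 150 x 75 x 35 mm; origin under its centre.
- spool: Bystander: metal solder spool standing on its end, 60 mm across, 46 mm high; origin under its centre.
- cleaner: Bystander: spray can of contact cleaner, 54 mm across, 125 mm high; origin under its centre.
- screwdriver: Bystander: screwdriver lying on the bench.
- brush: Bystander: brush lying on the bench.
- tin: Bystander: brass bowl, 70 mm across, 40 mm high; origin under its centre.
- bin: Bystander: open blue parts bin, 150 x 100 x 70 mm; origin under its centre.
Things that resemble listed ones, but are neither listed nor needed, are in the scene too. What is shaped like the part that bears board_centre but red is not meant.

How it is judged:
On the way:
1. the head stands still over the board, untouched, for 2 s (horizontal distance between head_centre and board_centre below 0.025 m and velocity of joint boom between -0.03 and 0.03 rad/s and contact force between each of the arm, the fingers and boom below 0.3 N), for 2 s.
At the end, for the whole second after the job is handed in: the head's centre is within 25 mm (level distance) of the board's centre, turning slower than 0.03 rad/s, with no contact between robot and head; this has been kept for 2 s and still holds through the last second (all of step 1); the robot touches nothing.
It fails at once if the head swings faster than 0.7 rad/s (0.23 m/s at the head) (velocity of joint boom above 0.7 rad/s or velocity of joint boom below -0.7 rad/s).
It fails at once if the boom runs against an end stop (value of joint boom above 0.92 rad or value of joint boom below -0.92 rad).
It fails at once if the robot pushes the head harder than 6 N (contact force between any of the arm, the fingers and boom above 6 N).
It fails at once if the cover on top is touched (contact force between any of the fingers, the arm and boom_c4 above 3 N or contact force between any of the fingers, the arm and boom_c5 above 3 N).
It fails at once if another thing on the bench is shifted by more than 30 mm (distance of any of meter, spool, cleaner, screwdriver, brush, tin, bin from where it was at the start of the episode above 0.03 m).
It also fails if it takes over 43 s, if anything falls off the work surface, if the arm or the gripper's body presses on something with over 40 N, if the wrist force passes 120 N, or if a joint passes its speed limit or range.

## Working session

There is one attempt and no reset: what is moved stays moved. The work goes in short steps, Python scripts to look and compute and a tool call to move; the robot and the scene stay as the last step left them, time stands still between calls to the robot, and variables do not carry over. Pictures are saved under pics/ and viewed, at most 10 in all, crops included, and the job is handed in when it is done.

Besides the shell and the picture viewer there is one more tool, called after "Emit:" by a JSON object that holds its "fn" and its "kwargs". step_arm: Moves the arm, as the interface text tells. Its arguments: {"type":"object","properties":{"steps":{"type":"array","items":{"type":"array","items":{"type":"number"}}},"gripper":{"type":"number"},"force":{"type":"number"}},"required":["steps"]}

```bash
mkdir -p pics; python3 - <<'E'
from cell import observe,cams
import cv2,numpy as np
for n in("top","side"):
    cv2.imwrite(f"pics/{n}0.png",cams.get_image(n)[:,:,::-1]); c=cams.get_calibration(n); print(n,{k:np.round(v,4).tolist() if k!='x' else v for k,v in c.items()})
s=observe(); print(s["clock"],s["position"],s["ee_rot"],s["force"])
E
```

```text
top {'fov_y': 44.8069, 'cx': 315.9, 'cy': 240.0993, 'world_to_cam': [[0.0194, -0.9998, 0.0051, -0.017], [0.9862, 0.02, 0.1643, -0.7731], [-0.1644, 0.0018, 0.9864, -1.831], [0.0, 0.0, 0.0, 1.0]]}
side {'fov_y': 49.951, 'cx': 318.7464, 'cy': 235.4462, 'world_to_cam': [[-0.9837, -0.1801, 0.0013, 0.7666], [0.1156, -0.6257, 0.7715, -0.2095], [-0.1381, 0.759, 0.6363, -1.6412], [0.0, 0.0, 0.0, 1.0]]}
0.1 [0.17732412 0.59883005 0.22601033] [-4.50586521e-01 -3.10903979e+00  2.26767655e-03] [-0.1189587   0.64351721  0.27307056]
```

View pics/top0.png

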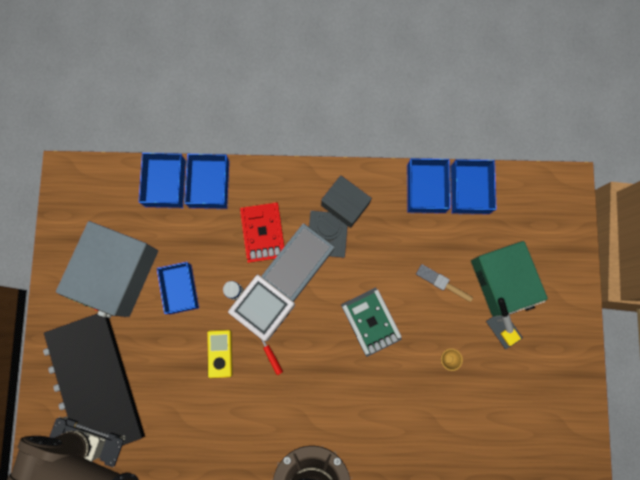

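View pics/side0.png

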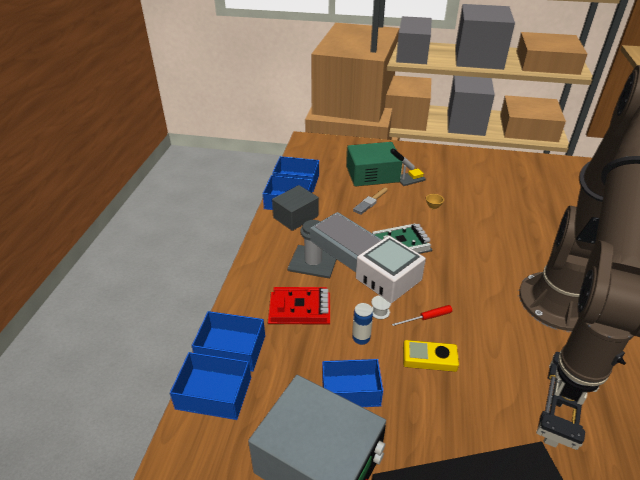

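The top view shows the white head at about (262,306), the post near (328,233), the green board at (372,321), and the red decoy at (262,232). The side view shows the cleaner and spool at the head's left, both lower than the head's underside. Next I'll measure them.

```bash
cat > h.py <<'E'
import numpy as np,cv2
from cell import cams
def ray(n,px,z):
    c=cams.get_calibration(n);T=np.array(c["world_to_cam"]);f=240/np.tan(np.radians(c["fov_y"]/2))
    px=np.atleast_2d(px).astype(float)
    d=np.c_[(px[:,0]-c["cx"])/f,-(px[:,1]-c["cy"])/f,-np.ones(len(px))]@T[:3,:3]
    o=-T[:3,:3].T@T[:3,3]
    return o+d*((z-o[2])/d[:,2])[:,None]
def blob(m,near):
    m=cv2.morphologyEx(m.astype(np.uint8),cv2.MORPH_CLOSE,np.ones((5,5)))
    cs,_=cv2.findContours(m,cv2.RETR_EXTERNAL,cv2.CHAIN_APPROX_NONE)
    cs=[c for c in cs if cv2.contourArea(c)>150]
    return min(cs,key=lambda c:np.linalg.norm(c[:,0].mean(0)-near))[:,0]
E
python3 - <<'E'
from h import *
im=cv2.imread("pics/top0.png");hsv=cv2.cvtColor(im,cv2.COLOR_BGR2HSV);H,S,V=[hsv[...,i].astype(int) for i in range(3)]
def rep(name,c,z):
    w=ray("top",c,z)[:,:2]; r=cv2.minAreaRect((w*1000).astype(np.float32)); print(name,np.round(c.mean(0)),np.round(r[0],1),np.round(r[1],1),round(r[2],1),cv2.boxPoints(r).round().tolist()); return r
rep("headwhite",blob((S<25)&(V>195),(262,306)),.24)
# cover (greyish glass) inside
sub=im[290:325,245:285]; print(sub[::8,::8].tolist())
rep("green",blob((H>65)&(H<95)&(S>80)&(V<200)&(np.arange(640)[None]<420),(372,321)),.028)
rep("arm",blob((S<30)&(V>90)&(V<140)&(np.arange(480)[:,None]>215),(300,260)),.222)
big=cv2.resize(im[165:385,200:430],None,fx=3.4,fy=2.7*1.0,interpolation=cv2.INTER_CUBIC)
big=cv2.resize(im[190:370,205:425],None,fx=3.3,fy=3.3,interpolation=cv2.INTER_CUBIC)
cv2.imwrite("pics/z0.png",big)
E
```

```text
headwhite [260. 307.] [544.  155.3] [134.  133.7] 53.7 [[450.0, 141.0], [558.0, 62.0], [638.0, 170.0], [530.0, 249.0]]
[[[187, 191, 199], [135, 134, 125], [177, 176, 166], [119, 118, 114], [171, 172, 174]], [[101, 99, 94], [177, 177, 167], [177, 176, 166], [176, 177, 166], [113, 112, 105]], [[177, 177, 168], [176, 176, 166], [177, 176, 166], [177, 177, 167], [177, 177, 166]], [[173, 172, 164], [176, 176, 167], [177, 176, 166], [176, 176, 165], [109, 108, 100]], [[212, 210, 213], [145, 144, 136], [176, 176, 167], [158, 158, 148], [210, 210, 213]]]
green [370. 319.] [ 523.1 -183. ] [144.3  96. ] 26.6 [[437.0, -172.0], [480.0, -258.0], [609.0, -194.0], [566.0, -108.0]]
arm [279. 282.] [637.6  99.8] [166.5 335.8] 53.1 [[453.0, 134.0], [722.0, -68.0], [822.0, 65.0], [553.0, 267.0]]
```

View pics/z0.png

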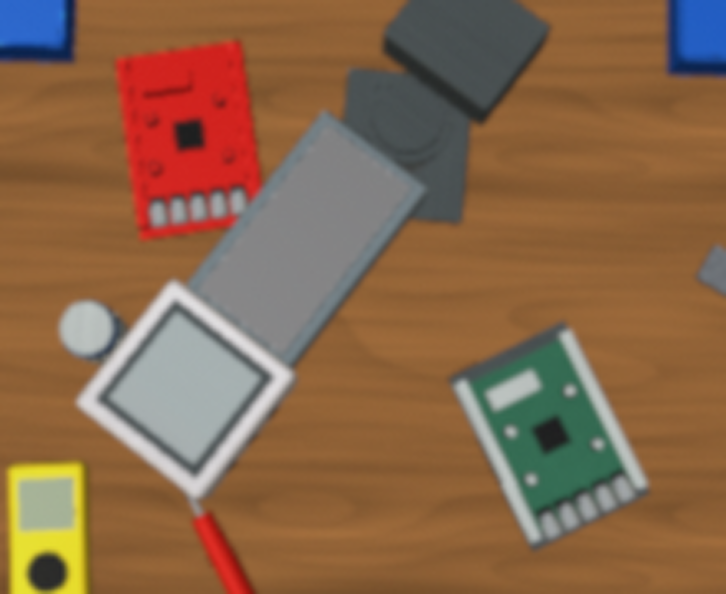

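The crop shows the head's top corners at crop (77,402), (175,280), (295,377) and (197,500). The holder corners are at (452,380), (565,325), (648,490) and (535,548). The post foot is near (408,118). Crop scale is 3.3, offset (205,190).

```bash
python3 - <<'E'
from h import *
P=lambda a:np.array(a)/3.3+np.array([205,190])-.35
hc=ray("top",P([(77,402),(175,280),(295,377),(197,500)]),.24)[:,:2]
cc=ray("top",P([(100,400),(178,303),(272,377),(195,475)]),.244)[:,:2]
bc=ray("top",P([(452,380),(565,325),(648,490),(535,548)]),.034)[:,:2]
chip=ray("top",P([(550,436)]),.034)[:,:2]
for n,c in(("head",hc),("cover",cc),("board",bc)): print(n,c.mean(0).round(4),np.linalg.norm(np.roll(c,-1,0)-c,axis=1).round(3))
print("chip",chip)
h=(hc.mean(0)+cc.mean(0))/2;b=bc.mean(0)
ax=[hc[1]-hc[0]+hc[2]-hc[3]][0];ax/=np.linalg.norm(ax); print("boom ax",ax,np.degrees(np.arctan2(*ax[::-1])),"pivot",h+.325*ax)
bx=bc[0]-bc[3]+bc[1]-bc[2];bx/=np.linalg.norm(bx);print("board ax",bx,np.degrees(np.arctan2(*bx[::-1])),"pivot",b+.325*bx)
m=(h+b)/2;d=b-h;L=np.linalg.norm(d);n=np.array([-d[1],d[0]])/L
for s in(1,-1): print("circ",m+s*n*np.sqrt(.325**2-L*L/4))
print("foot",ray("top",P([(408,118)]),.01),"swing",2*np.arcsin(L/.65))
print("spool/cleaner top z.125",ray("top",P([(88,328)]),.125),"z.046",ray("top",P([(88,328)]),.046))
E
```

```text
head [0.5429 0.1535] [0.136 0.137 0.136 0.136]
cover [0.5434 0.1529] [0.108 0.106 0.107 0.106]
board [ 0.5151 -0.1859] [0.125 0.179 0.124 0.181]
chip [[ 0.51422211 -0.1860393 ]]
boom ax [ 0.79717425 -0.60374929] -37.13889551299286 pivot [ 0.80222556 -0.0430168 ]
board ax [0.8900667  0.45583031] 27.118370248250855 pivot [ 0.804365   -0.03774937]
circ [ 0.80509076 -0.03917514]
circ [0.25314649 0.00648265]
foot [[ 0.83317408 -0.04243056  0.01      ]] swing 1.1018320274075513
spool/cleaner top z.125 [[0.60382415 0.25788177 0.125     ]] z.046 [[0.61003311 0.26906833 0.046     ]]
```

```bash
cat > g.py <<'E'
import numpy as np
from scipy.spatial.transform import Rotation as R
piv=np.array([.804,-.040]);TILT=np.radians(20)
def target(phi,gap,z=.195):
    u=-np.array([np.cos(phi),np.sin(phi)]);t=np.array([np.sin(phi),-np.cos(phi)])
    p=piv+.325*u-(.079+gap)*t
    zt=np.r_[t*np.sin(TILT),-np.cos(TILT)];x=-np.r_[t*np.cos(TILT),np.sin(TILT)]
    return np.r_[p,z],R.from_matrix(np.c_[x,np.cross(zt,x),zt])
def delta(phi,gap,z=.195):
    from cell import observe
    s=observe();p,r=target(phi,gap,z);q=R.from_rotvec(s["ee_rot"])
    return np.r_[(p-s["position"])*1000,(r*q.inv()).as_rotvec()].round(3),s
E
python3 - <<'E'
from g import *
d,s=delta(np.radians(-36.5),.03);print(d,np.linalg.norm(d[3:]))
E
```

```text
[ 4.30258e+02 -3.57892e+02 -3.10100e+01 -3.87000e-01 -1.31000e-01
 -1.89700e+00] 1.9404996779180357
```

Emit:
{"fn": "step_arm", "kwargs": {"gripper": 0, "steps": [[21.5, -17.9, 20, -0.0194, -0.0066, -0.095], [21.5, -17.9, 20, -0.0194, -0.0066, -0.095], [21.5, -17.9, 20, -0.0194, -0.0066, -0.095], [21.5, -17.9, 20, -0.0194, -0.0066, -0.095], [21.5, -17.9, 20, -0.0194, -0.0066, -0.095], [21.5, -17.9, 20, -0.0194, -0.0066, -0.095], [21.5, -17.9, 0, -0.0194, -0.0066, -0.095], [21.5, -17.9, 0, -0.0194, -0.0066, -0.095], [21.5, -17.9, 0, -0.0194, -0.0066, -0.095], [21.5, -17.9, 0, -0.0194, -0.0066, -0.095], [21.5, -17.9, 0, -0.0194, -0.0066, -0.095], [21.5, -17.9, 0, -0.0194, -0.0066, -0.095], [21.5, -17.9, 0, -0.0194, -0.0066, -0.095], [21.5, -17.9, 0, -0.0194, -0.0066, -0.095], [21.5, -17.9, 0, -0.0194, -0.0066, -0.095], [21.5, -17.9, 0, -0.0194, -0.0066, -0.095], [21.5, -17.9, 0, -0.0194, -0.0066, -0.095], [21.5, -17.9, 0, -0.0194, -0.0066, -0.095], [21.5, -17.9, 0, -0.0194, -0.0066, -0.095], [21.5, -17.9, 0, -0.0194, -0.0066, -0.095]]}}

```text
clock: 1.77
position: [0.6081, 0.2407, 0.3462]
ee_rot: [2.635, 1.318, -0.466]
force: [0.5, 0.0, -0.3]
width: 0.003
gripper_force: 0.0
```

```bash
python3 - <<'E'
from g import *
d,s=delta(np.radians(-36.5),.03);print(d,s["clock"],s["position"],s["joints"],s["dq"])
E
```

```text
[-4.83000e-01  2.04000e-01 -1.51199e+02  3.00000e-03  1.00000e-03
  6.00000e-03] 1.7667 [0.60806492 0.24073337 0.34619884] [-0.81375973  0.69037187  0.62004213  1.01487217 -0.16640307  1.81852068
 -0.9175082 ] [ 0.57506288  0.49230714  0.28468988 -0.73177502 -0.28783647  0.45747124
 -0.52247365]
```

Emit:
{"fn": "step_arm", "kwargs": {"steps": [[0, 0, -5, 0, 0, 0], [0, 0, -20, 0, 0, 0], [0, 0, -25, 0, 0, 0], [0, 0, -25, 0, 0, 0], [0, 0, -25, 0, 0, 0], [0, 0, -25, 0, 0, 0], [0, 0, -18, 0, 0, 0], [0, 0, -8, 0, 0, 0], [0, 0, 0, 0, 0, 0], [0, 0, 0, 0, 0, 0]]}}

```text
clock: 2.6
position: [0.6075, 0.2413, 0.1961]
ee_rot: [2.633, 1.323, -0.464]
force: [-0.4, 1.0, 0.8]
width: 0.004
gripper_force: 0.0
```

```bash
python3 - <<'E'
from g import *
import cv2
from cell import cams
d,s=delta(np.radians(-36.5),.03);print(d,s["clock"],s["position"],s["joints"],s["dq"],s["force"])
for n in("top","side"):
    im=cams.get_image(n)[:,:,::-1]; y,x=(165,180) if n=="top" else (200,300)
    cv2.imwrite(f"pics/{n}1.png",np.ascontiguousarray(im[y:y+180,x:x+240]).repeat(3,0).repeat(3,1))
E
```

```text
[ 6.500e-02 -3.710e-01 -1.099e+00  2.000e-03  1.000e-03  2.000e-03] 2.6 [0.60751672 0.24130897 0.19609913] [-0.83583451  0.75929258  0.58636685  1.26086254 -0.19302505  1.51536251
 -0.92739312] [ 1.43033943e-03 -2.08989043e-02  1.22800996e-02 -2.42402776e-02
  3.87815298e-03  5.82725673e-03 -4.25822896e-05] [-0.4403212   0.96173224  0.83438149]
```

View pics/side1.png

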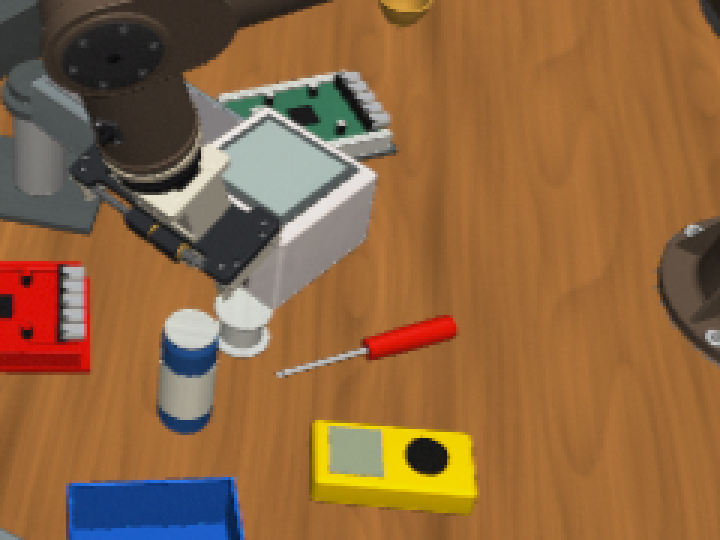

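View pics/top1.png

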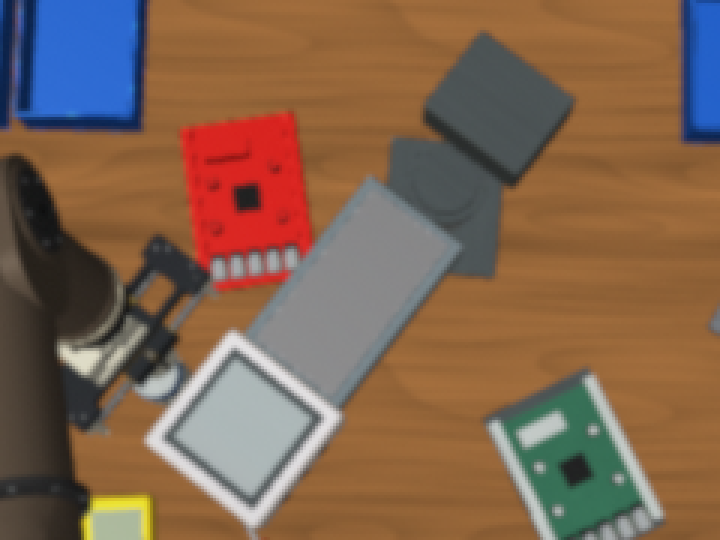

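The tool stands parallel to the head's left side with about 30 mm of gap, clear above the cleaner and spool. I'll approach gently.

Emit:
{"fn": "step_arm", "kwargs": {"steps": [[-1.2, -1.6, 0, 0, 0, 0], [-1.8, -2.4, 0, 0, 0, 0], [-1.8, -2.4, 0, 0, 0, 0], [-1.8, -2.4, 0, 0, 0, 0], [-1.8, -2.4, 0, 0, 0, 0], [-1.2, -1.6, 0, 0, 0, 0], [-0.9, -1.2, 0, 0, 0, 0], [-0.6, -0.8, 0, 0, 0, 0], [-0.5, -0.65, 0, 0, 0, 0], [-0.5, -0.65, 0, 0, 0, 0], [-0.5, -0.65, 0, 0, 0, 0], [-0.5, -0.65, 0, 0, 0, 0], [-0.5, -0.65, 0, 0, 0, 0], [-0.5, -0.65, 0, 0, 0, 0], [-0.5, -0.65, 0, 0, 0, 0], [-0.5, -0.65, 0, 0, 0, 0]]}}

```text
clock: 4.03
position: [0.5923, 0.2212, 0.1957]
ee_rot: [2.633, 1.323, -0.464]
force: [0.3, 0.4, 0.6]
width: 0.003
gripper_force: 0.0
```

```bash
cat > v.py <<'E'
from h import *
from g import *
from cell import observe,cams
board=np.radians(26.9)
def head(im=None):
    s=observe()
    im=cams.get_image("top")
    B=im.astype(int); grey=(abs(B[...,0]-166)<9)&(abs(B[...,1]-176)<9)&(abs(B[...,2]-177)<9)
    grey[:215]=0
    n,l,st,c=cv2.connectedComponentsWithStats(grey.astype(np.uint8))
    i=1+np.argmax(st[1:,4]); cnt=cv2.findContours((l==i).astype(np.uint8),cv2.RETR_EXTERNAL,cv2.CHAIN_APPROX_NONE)[0][0][:,0]
    w=ray("top",cnt,.248)[:,:2]*1000; r=cv2.minAreaRect(w.astype(np.float32)); p=np.array(r[0])/1000
    d=piv-p; phi=np.arctan2(d[1],d[0])
    t=np.array([np.sin(phi),-np.cos(phi)]);u=-np.array([np.cos(phi),np.sin(phi)])
    q=s["position"][:2]-p
    print("t",round(s["clock"],2),"area",st[i,4],"p",p.round(4),"rad",round(np.hypot(*d),4),"phi",round(phi,4),"togo",round(board-phi,4),"tcp t,u mm",round(q@t*1000,1),round(q@u*1000,1),"yaw_off","F",s["force"].round(2),"size",np.round(r[1]))
    return phi,s
E
python3 -c "
from v import *
a=head();head()"
```

```text
t 4.03 area 953 p [0.5441 0.1541] rad 0.3243 phi -0.6415 togo 1.111 tcp t,u mm -82.6 1.6 yaw_off F [0.31 0.41 0.57] size [90. 90.]
t 4.08 area 957 p [0.5442 0.1541] rad 0.3243 phi -0.6415 togo 1.111 tcp t,u mm -82.5 1.6 yaw_off F [-0.11  0.07 -0.15] size [90. 90.]
```

```bash
cat > traj.py <<'E'
from g import *
import json
p0=np.array([.5923,.2212])  # measured below
A=np.array([.5923,.2212])
def build(stop=1.075,wend=.022,wmax=.135,I=.324*1.05,dt=1/120):
    back=[(stop,wend)]
    while back[-1][1]<wmax and back[-1][0]>0:
        a,w=back[-1]; back.append((a-w*dt,w+dt*(.03*w+.001)/I))
    ba,bw=np.array(back[::-1]).T
    a=0;t=0;out=[0.];
    while a<stop and t<35:
        w=.03*min(1,t/.25) if t<1.0 else min(.03+.045*(t-1),wmax)
        w=min(w,np.interp(a,ba,bw)); a+=w*dt;t+=dt;out.append(a)
    return np.array(out)[::10]
def rows(k,n=20):
    a=build(); a=a[k:k+n+1]
    P=np.array([piv+R.from_euler('z',x).as_matrix()[:2,:2]@(p0-piv) for x in a])*1000
    D=np.diff(np.round(P-P[0],1),axis=0);r=np.diff(np.round(a-a[0],3))
    print(json.dumps([[round(x,1),round(y,1),0,0,0,round(z,3)] for (x,y),z in zip(D,r)]))
if __name__=="__main__":
    b=build();print(len(b),b[::20].round(3));rows(0);rows(20)
E
python3 - <<'E'
from cell import observe
p=observe()["position"];print(p)
s=open("traj.py").read();open("traj.py","w").write(s.replace("p0=np.array([.5923,.2212])","p0=np.array([%.4f,%.4f])"%(p[0],p[1])).replace("A=np.array([.5923,.2212])\n",""))
E
python3 traj.py
```

```text
[0.59227766 0.22117867 0.19576886]
192 [0.    0.056 0.218 0.423 0.592 0.731 0.842 0.931 1.001 1.053]
[[-0.1, -0.1, 0, 0, 0, 0.0], [-0.3, -0.2, 0, 0, 0, 0.002], [-0.5, -0.5, 0, 0, 0, 0.002], [-0.7, -0.5, 0, 0, 0, 0.002], [-0.6, -0.5, 0, 0, 0, 0.003], [-0.7, -0.6, 0, 0, 0, 0.002], [-0.6, -0.5, 0, 0, 0, 0.003], [-0.7, -0.5, 0, 0, 0, 0.002], [-0.6, -0.6, 0, 0, 0, 0.003], [-0.7, -0.5, 0, 0, 0, 0.002], [-0.6, -0.6, 0, 0, 0, 0.003], [-0.7, -0.5, 0, 0, 0, 0.002], [-0.6, -0.6, 0, 0, 0, 0.003], [-0.8, -0.6, 0, 0, 0, 0.003], [-0.8, -0.8, 0, 0, 0, 0.003], [-0.9, -0.8, 0, 0, 0, 0.004], [-1.0, -0.8, 0, 0, 0, 0.003], [-1.1, -1.0, 0, 0, 0, 0.005], [-1.1, -1.0, 0, 0, 0, 0.004], [-1.2, -1.1, 0, 0, 0, 0.005]]
[[-1.3, -1.2, 0, 0, 0, 0.005], [-1.3, -1.2, 0, 0, 0, 0.006], [-1.4, -1.3, 0, 0, 0, 0.005], [-1.5, -1.4, 0, 0, 0, 0.006], [-1.6, -1.5, 0, 0, 0, 0.007], [-1.6, -1.6, 0, 0, 0, 0.007], [-1.7, -1.6, 0, 0, 0, 0.007], [-1.7, -1.8, 0, 0, 0, 0.007], [-1.8, -1.8, 0, 0, 0, 0.008], [-1.9, -1.9, 0, 0, 0, 0.007], [-1.9, -2.0, 0, 0, 0, 0.009], [-2.0, -2.1, 0, 0, 0, 0.008], [-2.0, -2.2, 0, 0, 0, 0.009], [-2.1, -2.3, 0, 0, 0, 0.009], [-2.1, -2.4, 0, 0, 0, 0.01], [-2.2, -2.5, 0, 0, 0, 0.01], [-2.2, -2.6, 0, 0, 0, 0.01], [-2.3, -2.7, 0, 0, 0, 0.01], [-2.3, -2.8, 0, 0, 0, 0.011], [-2.3, -2.9, 0, 0, 0, 0.011]]
```

Emit:
{"fn": "step_arm", "kwargs": {"steps": [[-0.1, -0.1, 0, 0, 0, 0.0], [-0.3, -0.2, 0, 0, 0, 0.002], [-0.5, -0.5, 0, 0, 0, 0.002], [-0.7, -0.5, 0, 0, 0, 0.002], [-0.6, -0.5, 0, 0, 0, 0.003], [-0.7, -0.6, 0, 0, 0, 0.002], [-0.6, -0.5, 0, 0, 0, 0.003], [-0.7, -0.5, 0, 0, 0, 0.002], [-0.6, -0.6, 0, 0, 0, 0.003], [-0.7, -0.5, 0, 0, 0, 0.002], [-0.6, -0.6, 0, 0, 0, 0.003], [-0.7, -0.5, 0, 0, 0, 0.002], [-0.6, -0.6, 0, 0, 0, 0.003]]}}

```text
clock: 5.22
position: [0.5849, 0.215, 0.1957]
ee_rot: [2.61, 1.36, -0.46]
force: [0.2, -0.1, 0.7]
width: 0.007
gripper_force: 0.0
```

```bash
python3 -c "
from v import *
head()"
```

```text
t 5.22 area 981 p [0.537  0.1441] rad 0.3244 phi -0.6037 togo 1.0731 tcp t,u mm -85.6 0.8 yaw_off F [ 0.16 -0.08  0.73] size [90. 90.]
```

Emit:
{"fn": "step_arm", "kwargs": {"steps": [[-0.6, -0.5, 0, 0, 0, 0.002], [-0.8, -0.7, 0, 0, 0, 0.003], [-0.9, -0.8, 0, 0, 0, 0.004], [-1.0, -0.8, 0, 0, 0, 0.003], [-1.1, -1.0, 0, 0, 0, 0.005], [-1.1, -1.0, 0, 0, 0, 0.004], [-1.2, -1.1, 0, 0, 0, 0.005], [-1.3, -1.2, 0, 0, 0, 0.005], [-1.3, -1.2, 0, 0, 0, 0.006], [-1.4, -1.3, 0, 0, 0, 0.005], [-1.5, -1.4, 0, 0, 0, 0.006], [-1.6, -1.5, 0, 0, 0, 0.007], [-1.6, -1.6, 0, 0, 0, 0.007], [-1.7, -1.6, 0, 0, 0, 0.007], [-1.7, -1.8, 0, 0, 0, 0.007], [-1.8, -1.8, 0, 0, 0, 0.008], [-1.9, -1.9, 0, 0, 0, 0.007], [-1.9, -2.0, 0, 0, 0, 0.009]]}}

```text
clock: 6.77
position: [0.5603, 0.1917, 0.1958]
ee_rot: [2.527, 1.482, -0.445]
force: [0.5, -0.3, -0.2]
width: 0.006
gripper_force: 0.0
```

```bash
python3 -c "
from v import *
head();head()"; python3 -c "
from traj import *
print(build()[31:33]);rows(31,20);rows(51,20)"
```

```text
t 6.77 area 994 p [0.5211 0.1187] rad 0.3244 phi -0.5113 togo 0.9808 tcp t,u mm -82.8 1.5 yaw_off F [ 0.54 -0.26 -0.25] size [90. 90.]
t 6.82 area 993 p [0.5205 0.1175] rad 0.3243 phi -0.5071 togo 0.9766 tcp t,u mm -83.7 1.3 yaw_off F [-0.87 -0.5  -0.23] size [90. 90.]
[0.12973437 0.1383125 ]
[[-2.0, -2.1, 0, 0, 0, 0.009], [-2.0, -2.2, 0, 0, 0, 0.008], [-2.1, -2.3, 0, 0, 0, 0.01], [-2.1, -2.4, 0, 0, 0, 0.009], [-2.2, -2.5, 0, 0, 0, 0.01], [-2.2, -2.5, 0, 0, 0, 0.01], [-2.3, -2.7, 0, 0, 0, 0.011], [-2.3, -2.8, 0, 0, 0, 0.01], [-2.3, -2.9, 0, 0, 0, 0.011], [-2.3, -3.0, 0, 0, 0, 0.012], [-2.3, -2.9, 0, 0, 0, 0.011], [-2.2, -3.0, 0, 0, 0, 0.011], [-2.2, -2.9, 0, 0, 0, 0.011], [-2.1, -3.0, 0, 0, 0, 0.01], [-2.0, -2.9, 0, 0, 0, 0.011], [-2.0, -2.9, 0, 0, 0, 0.011], [-2.0, -3.0, 0, 0, 0, 0.01], [-1.9, -2.9, 0, 0, 0, 0.01], [-1.9, -2.9, 0, 0, 0, 0.011], [-1.8, -2.9, 0, 0, 0, 0.01]]
[[-1.8, -2.9, 0, 0, 0, 0.01], [-1.7, -2.9, 0, 0, 0, 0.01], [-1.7, -2.8, 0, 0, 0, 0.01], [-1.6, -2.9, 0, 0, 0, 0.01], [-1.6, -2.9, 0, 0, 0, 0.009], [-1.6, -2.8, 0, 0, 0, 0.01], [-1.5, -2.8, 0, 0, 0, 0.01], [-1.4, -2.8, 0, 0, 0, 0.009], [-1.5, -2.8, 0, 0, 0, 0.009], [-1.3, -2.8, 0, 0, 0, 0.01], [-1.4, -2.8, 0, 0, 0, 0.009], [-1.3, -2.8, 0, 0, 0, 0.009], [-1.3, -2.7, 0, 0, 0, 0.009], [-1.2, -2.7, 0, 0, 0, 0.009], [-1.2, -2.7, 0, 0, 0, 0.009], [-1.2, -2.7, 0, 0, 0, 0.008], [-1.1, -2.7, 0, 0, 0, 0.009], [-1.1, -2.7, 0, 0, 0, 0.009], [-1.1, -2.6, 0, 0, 0, 0.008], [-1.0, -2.7, 0, 0, 0, 0.009]]
```

Emit:
{"fn": "step_arm", "kwargs": {"steps": [[-2.0, -2.1, 0, 0, 0, 0.009], [-2.0, -2.2, 0, 0, 0, 0.008], [-2.1, -2.3, 0, 0, 0, 0.01], [-2.1, -2.4, 0, 0, 0, 0.009], [-2.2, -2.5, 0, 0, 0, 0.01], [-2.2, -2.5, 0, 0, 0, 0.01], [-2.3, -2.7, 0, 0, 0, 0.011], [-2.3, -2.8, 0, 0, 0, 0.01], [-2.3, -2.9, 0, 0, 0, 0.011], [-2.3, -3.0, 0, 0, 0, 0.012], [-2.3, -2.9, 0, 0, 0, 0.011], [-2.2, -3.0, 0, 0, 0, 0.011], [-2.2, -2.9, 0, 0, 0, 0.011], [-2.1, -3.0, 0, 0, 0, 0.01], [-2.0, -2.9, 0, 0, 0, 0.011], [-2.0, -2.9, 0, 0, 0, 0.011], [-2.0, -3.0, 0, 0, 0, 0.01], [-1.9, -2.9, 0, 0, 0, 0.01], [-1.9, -2.9, 0, 0, 0, 0.011], [-1.8, -2.9, 0, 0, 0, 0.01]]}}

```text
clock: 8.53
position: [0.5181, 0.1369, 0.1957]
ee_rot: [2.34, 1.72, -0.412]
force: [-0.4, 0.4, -0.2]
width: 0.002
gripper_force: 0.0
```

```bash
python3 -c "
from v import *
head();s=observe();print(s['joints'].round(2),s['position'])"
```

```text
t 8.53 area 1007 p [0.4949 0.0561] rad 0.3237 phi -0.3015 togo 0.771 tcp t,u mm -84.1 1.8 yaw_off F [-0.36  0.39 -0.15] size [90. 90.]
[-0.9   0.5   0.56  1.71  0.02  1.23 -0.68] [0.51778756 0.13629167 0.19584552]
```

Emit:
{"fn": "step_arm", "kwargs": {"steps": [[-1.8, -2.9, 0, 0, 0, 0.01], [-1.7, -2.9, 0, 0, 0, 0.01], [-1.7, -2.8, 0, 0, 0, 0.01], [-1.6, -2.9, 0, 0, 0, 0.01], [-1.6, -2.9, 0, 0, 0, 0.009], [-1.6, -2.8, 0, 0, 0, 0.01], [-1.5, -2.8, 0, 0, 0, 0.01], [-1.4, -2.8, 0, 0, 0, 0.009], [-1.5, -2.8, 0, 0, 0, 0.009], [-1.3, -2.8, 0, 0, 0, 0.01], [-1.4, -2.8, 0, 0, 0, 0.009], [-1.3, -2.8, 0, 0, 0, 0.009], [-1.3, -2.7, 0, 0, 0, 0.009], [-1.2, -2.7, 0, 0, 0, 0.009], [-1.2, -2.7, 0, 0, 0, 0.009], [-1.2, -2.7, 0, 0, 0, 0.008], [-1.1, -2.7, 0, 0, 0, 0.009], [-1.1, -2.7, 0, 0, 0, 0.009], [-1.1, -2.6, 0, 0, 0, 0.008], [-1.0, -2.7, 0, 0, 0, 0.009]]}}

```text
clock: 10.25
position: [0.4906, 0.0814, 0.1957]
ee_rot: [2.156, 1.914, -0.379]
force: [-0.1, 0.1, 0.2]
width: 0.001
gripper_force: 0.0
```

```bash
python3 -c "
from v import *
head()"; python3 -c "
from traj import *
b=build();print(b[71]);rows(71,20);rows(91,20)"
```

```text
t 10.25 area 999 p [ 0.4828 -0.0023] rad 0.3234 phi -0.1169 togo 0.5864 tcp t,u mm -84.1 2.0 yaw_off F [-0.13  0.14  0.22] size [90. 90.]
0.5200887490798902
[[-1.0, -2.6, 0, 0, 0, 0.008], [-1.0, -2.6, 0, 0, 0, 0.009], [-0.9, -2.6, 0, 0, 0, 0.008], [-0.9, -2.6, 0, 0, 0, 0.008], [-0.9, -2.5, 0, 0, 0, 0.008], [-0.8, -2.5, 0, 0, 0, 0.008], [-0.9, -2.5, 0, 0, 0, 0.008], [-0.8, -2.5, 0, 0, 0, 0.007], [-0.7, -2.5, 0, 0, 0, 0.008], [-0.8, -2.4, 0, 0, 0, 0.008], [-0.7, -2.5, 0, 0, 0, 0.007], [-0.7, -2.4, 0, 0, 0, 0.008], [-0.6, -2.4, 0, 0, 0, 0.007], [-0.7, -2.3, 0, 0, 0, 0.007], [-0.6, -2.4, 0, 0, 0, 0.008], [-0.6, -2.3, 0, 0, 0, 0.007], [-0.6, -2.3, 0, 0, 0, 0.007], [-0.5, -2.3, 0, 0, 0, 0.007], [-0.5, -2.3, 0, 0, 0, 0.007], [-0.6, -2.3, 0, 0, 0, 0.007]]
[[-0.5, -2.2, 0, 0, 0, 0.007], [-0.5, -2.3, 0, 0, 0, 0.007], [-0.4, -2.1, 0, 0, 0, 0.006], [-0.4, -2.2, 0, 0, 0, 0.007], [-0.4, -2.2, 0, 0, 0, 0.006], [-0.4, -2.1, 0, 0, 0, 0.007], [-0.4, -2.1, 0, 0, 0, 0.006], [-0.4, -2.1, 0, 0, 0, 0.007], [-0.3, -2.1, 0, 0, 0, 0.006], [-0.3, -2.1, 0, 0, 0, 0.006], [-0.3, -2.0, 0, 0, 0, 0.006], [-0.3, -2.0, 0, 0, 0, 0.006], [-0.3, -2.0, 0, 0, 0, 0.006], [-0.3, -2.0, 0, 0, 0, 0.006], [-0.2, -2.0, 0, 0, 0, 0.006], [-0.2, -1.9, 0, 0, 0, 0.006], [-0.3, -1.9, 0, 0, 0, 0.006], [-0.2, -1.9, 0, 0, 0, 0.005], [-0.2, -1.9, 0, 0, 0, 0.006], [-0.1, -1.8, 0, 0, 0, 0.005]]
```

Emit:
{"fn": "step_arm", "kwargs": {"steps": [[-1.0, -2.6, 0, 0, 0, 0.008], [-1.0, -2.6, 0, 0, 0, 0.009], [-0.9, -2.6, 0, 0, 0, 0.008], [-0.9, -2.6, 0, 0, 0, 0.008], [-0.9, -2.5, 0, 0, 0, 0.008], [-0.8, -2.5, 0, 0, 0, 0.008], [-0.9, -2.5, 0, 0, 0, 0.008], [-0.8, -2.5, 0, 0, 0, 0.007], [-0.7, -2.5, 0, 0, 0, 0.008], [-0.8, -2.4, 0, 0, 0, 0.008], [-0.7, -2.5, 0, 0, 0, 0.007], [-0.7, -2.4, 0, 0, 0, 0.008], [-0.6, -2.4, 0, 0, 0, 0.007], [-0.7, -2.3, 0, 0, 0, 0.007], [-0.6, -2.4, 0, 0, 0, 0.008], [-0.6, -2.3, 0, 0, 0, 0.007], [-0.6, -2.3, 0, 0, 0, 0.007], [-0.5, -2.3, 0, 0, 0, 0.007], [-0.5, -2.3, 0, 0, 0, 0.007], [-0.6, -2.3, 0, 0, 0, 0.007]]}}

```text
clock: 11.97
position: [0.4759, 0.0327, 0.1957]
ee_rot: [1.994, 2.061, -0.35]
force: [0.5, 0.3, -0.3]
width: 0.004
gripper_force: 0.0
```

Emit:
{"fn": "step_arm", "kwargs": {"steps": [[-0.5, -2.2, 0, 0, 0, 0.007], [-0.5, -2.3, 0, 0, 0, 0.007], [-0.4, -2.1, 0, 0, 0, 0.006], [-0.4, -2.2, 0, 0, 0, 0.007], [-0.4, -2.2, 0, 0, 0, 0.006], [-0.4, -2.1, 0, 0, 0, 0.007], [-0.4, -2.1, 0, 0, 0, 0.006], [-0.4, -2.1, 0, 0, 0, 0.007], [-0.3, -2.1, 0, 0, 0, 0.006], [-0.3, -2.1, 0, 0, 0, 0.006]]}}

```text
clock: 12.8
position: [0.4719, 0.0112, 0.1958]
ee_rot: [1.922, 2.12, -0.337]
force: [-0.7, -0.2, -0.6]
width: 0.008
gripper_force: 0.0
```

```bash
python3 -c "
from v import *
head()"; python3 -c "
from traj import *
b=build();print(b[101]);rows(101,20);rows(121,20)"
```

```text
t 12.8 area 1000 p [ 0.4825 -0.0733] rad 0.3232 phi 0.1033 togo 0.3662 tcp t,u mm -85.2 1.9 yaw_off F [-0.69 -0.23 -0.63] size [90. 90.]
0.7367726827082216
[[-0.3, -2.0, 0, 0, 0, 0.006], [-0.3, -2.1, 0, 0, 0, 0.006], [-0.3, -2.0, 0, 0, 0, 0.006], [-0.2, -1.9, 0, 0, 0, 0.006], [-0.3, -2.0, 0, 0, 0, 0.006], [-0.2, -1.9, 0, 0, 0, 0.006], [-0.2, -1.9, 0, 0, 0, 0.006], [-0.2, -1.9, 0, 0, 0, 0.005], [-0.2, -1.9, 0, 0, 0, 0.006], [-0.2, -1.9, 0, 0, 0, 0.005], [-0.2, -1.8, 0, 0, 0, 0.006], [-0.1, -1.8, 0, 0, 0, 0.005], [-0.2, -1.8, 0, 0, 0, 0.006], [-0.1, -1.8, 0, 0, 0, 0.005], [-0.2, -1.8, 0, 0, 0, 0.005], [-0.1, -1.7, 0, 0, 0, 0.005], [-0.1, -1.8, 0, 0, 0, 0.006], [-0.1, -1.7, 0, 0, 0, 0.005], [0.0, -1.6, 0, 0, 0, 0.005], [-0.1, -1.7, 0, 0, 0, 0.005]]
[[-0.1, -1.6, 0, 0, 0, 0.005], [0.0, -1.7, 0, 0, 0, 0.005], [-0.1, -1.6, 0, 0, 0, 0.005], [0.0, -1.6, 0, 0, 0, 0.004], [0.0, -1.6, 0, 0, 0, 0.005], [-0.1, -1.5, 0, 0, 0, 0.005], [0.0, -1.6, 0, 0, 0, 0.004], [0.0, -1.5, 0, 0, 0, 0.005], [0.0, -1.5, 0, 0, 0, 0.004], [0.0, -1.5, 0, 0, 0, 0.005], [0.0, -1.4, 0, 0, 0, 0.004], [0.0, -1.5, 0, 0, 0, 0.004], [0.1, -1.4, 0, 0, 0, 0.005], [0.0, -1.4, 0, 0, 0, 0.004], [0.0, -1.4, 0, 0, 0, 0.004], [0.0, -1.4, 0, 0, 0, 0.004], [0.1, -1.4, 0, 0, 0, 0.004], [0.0, -1.3, 0, 0, 0, 0.004], [0.1, -1.3, 0, 0, 0, 0.004], [0.1, -1.4, 0, 0, 0, 0.004]]
```

Emit:
{"fn": "step_arm", "kwargs": {"steps": [[-0.3, -2.0, 0, 0, 0, 0.006], [-0.3, -2.1, 0, 0, 0, 0.006], [-0.3, -2.0, 0, 0, 0, 0.006], [-0.2, -1.9, 0, 0, 0, 0.006], [-0.3, -2.0, 0, 0, 0, 0.006], [-0.2, -1.9, 0, 0, 0, 0.006], [-0.2, -1.9, 0, 0, 0, 0.006], [-0.2, -1.9, 0, 0, 0, 0.005], [-0.2, -1.9, 0, 0, 0, 0.006], [-0.2, -1.9, 0, 0, 0, 0.005], [-0.2, -1.8, 0, 0, 0, 0.006], [-0.1, -1.8, 0, 0, 0, 0.005], [-0.2, -1.8, 0, 0, 0, 0.006], [-0.1, -1.8, 0, 0, 0, 0.005], [-0.2, -1.8, 0, 0, 0, 0.005]]}}

```text
clock: 14.1
position: [0.4687, -0.0172, 0.1957]
ee_rot: [1.825, 2.194, -0.32]
force: [0.4, -0.1, 1.0]
width: 0.001
gripper_force: 0.0
```

```bash
python3 -c "
from v import *
head()"; python3 -c "
from traj import *
b=build();print(b[116])"
```

```text
t 14.1 area 993 p [ 0.4871 -0.1028] rad 0.3231 phi 0.1956 togo 0.2739 tcp t,u mm -87.5 1.4 yaw_off F [ 0.36 -0.12  1.01] size [90. 90.]
0.8220461846967216
```

The head is coasting on its own at about 0.066 rad/s, so I'll trail it slowly without touching.

Emit:
{"fn": "step_arm", "kwargs": {"steps": [[-0.1, -1.4, 0, 0, 0, 0.004], [-0.1, -1.4, 0, 0, 0, 0.004], [-0.1, -1.3, 0, 0, 0, 0.004], [0, -1.3, 0, 0, 0, 0.004], [0, -1.3, 0, 0, 0, 0.004], [0, -1.3, 0, 0, 0, 0.004], [0, -1.3, 0, 0, 0, 0.004], [0, -1.3, 0, 0, 0, 0.004], [0, -1.3, 0, 0, 0, 0.004], [0, -1.3, 0, 0, 0, 0.004], [0, -1.2, 0, 0, 0, 0.004], [0, -1.2, 0, 0, 0, 0.004], [0, -1.2, 0, 0, 0, 0.004], [0, -1.2, 0, 0, 0, 0.004]]}}

```text
clock: 15.32
position: [0.4684, -0.0352, 0.1957]
ee_rot: [1.76, 2.24, -0.309]
force: [0.0, 0.3, 0.1]
width: 0.004
gripper_force: 0.0
```

```bash
python3 -c "
from v import *
head()"
```

```text
t 15.32 area 987 p [ 0.4924 -0.1249] rad 0.323 phi 0.2661 togo 0.2034 tcp t,u mm -92.9 -0.5 yaw_off F [0.02 0.27 0.07] size [89. 90.]
```

Emit:
{"fn": "step_arm", "kwargs": {"steps": [[0, -1, 0, 0, 0, 0.003], [0, -1, 0, 0, 0, 0.003], [0, -1, 0, 0, 0, 0.003], [0, -1, 0, 0, 0, 0.003], [0, -1, 0, 0, 0, 0.003], [0, -1, 0, 0, 0, 0.003], [0, -1, 0, 0, 0, 0.003], [0, -1, 0, 0, 0, 0.003], [0, -0.9, 0, 0, 0, 0.003], [0.1, -0.9, 0, 0, 0, 0.003], [0.1, -0.9, 0, 0, 0, 0.003], [0.1, -0.8, 0, 0, 0, 0.003], [0.1, -0.8, 0, 0, 0, 0.003], [0.1, -0.8, 0, 0, 0, 0.003], [0.1, -0.7, 0, 0, 0, 0.003], [0.1, -0.7, 0, 0, 0, 0.002], [0.1, -0.6, 0, 0, 0, 0.002], [0.1, -0.5, 0, 0, 0, 0.002], [0.1, -0.4, 0, 0, 0, 0.002], [0, -0.2, 0, 0, 0, 0]]}}

```text
clock: 17.03
position: [0.4694, -0.0514, 0.1958]
ee_rot: [1.698, 2.282, -0.298]
force: [0.1, 0.3, -0.1]
width: 0.006
gripper_force: 0.0
```

```bash
python3 -c "
from v import *
head()"
```

```text
t 17.03 area 980 p [ 0.4996 -0.1484] rad 0.3232 phi 0.342 togo 0.1275 tcp t,u mm -101.5 -4.2 yaw_off F [ 0.11  0.29 -0.05] size [89. 89.]
```

Emit:
{"fn": "step_arm", "kwargs": {"steps": [[0, 0, 0, 0, 0, 0], [0, 0, 0, 0, 0, 0], [0, 0, 0, 0, 0, 0], [0, 0, 0, 0, 0, 0], [0, 0, 0, 0, 0, 0], [0, 0, 0, 0, 0, 0], [0, 0, 0, 0, 0, 0], [0, 0, 0, 0, 0, 0], [0, 0, 0, 0, 0, 0], [0, 0, 0, 0, 0, 0], [0, 0, 0, 0, 0, 0], [0, 0, 0, 0, 0, 0], [0, 0, 0, 0, 0, 0], [0, 0, 0, 0, 0, 0], [0, 0, 0, 0, 0, 0], [0, 0, 0, 0, 0, 0], [0, 0, 0, 0, 0, 0], [0, 0, 0, 0, 0, 0]]}}

```text
clock: 18.58
position: [0.4694, -0.0513, 0.1957]
ee_rot: [1.698, 2.282, -0.298]
force: [0.4, -0.5, -0.4]
width: 0.007
gripper_force: 0.0
```

```bash
python3 -c "
from v import *
head();im=cams.get_image('top')
cv2.imwrite('pics/z2.png',cv2.resize(im[190:370,265:485,::-1],None,fx=3.3,fy=3.3,interpolation=cv2.INTER_CUBIC))"
```

```text
t 18.58 area 973 p [ 0.5054 -0.1628] rad 0.3229 phi 0.3902 togo 0.0793 tcp t,u mm -116.8 -9.2 yaw_off F [ 0.4  -0.51 -0.35] size [89. 89.]
```

View pics/z2.png

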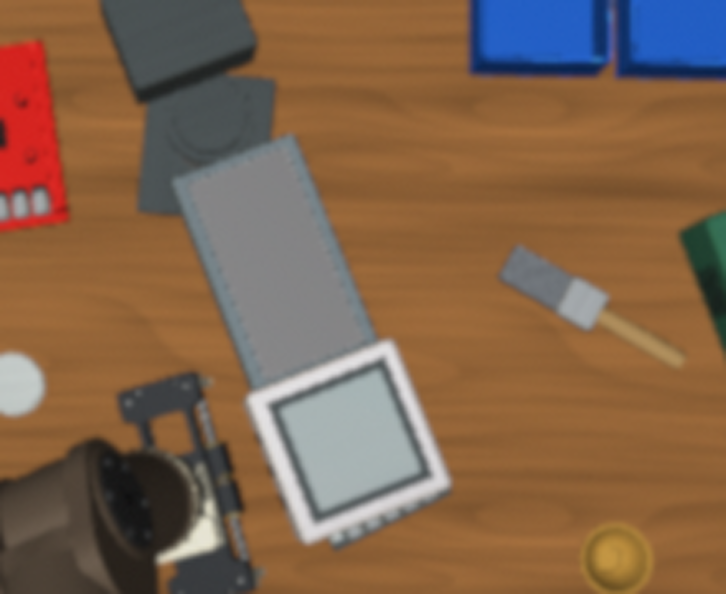

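The head covers the board, with only the connectors showing at its lower edge, and it's nearly stopped about 26 mm short. I'll let it settle.

Emit:
{"fn": "step_arm", "kwargs": {"steps": [[0, 0, 0, 0, 0, 0], [0, 0, 0, 0, 0, 0], [0, 0, 0, 0, 0, 0], [0, 0, 0, 0, 0, 0], [0, 0, 0, 0, 0, 0], [0, 0, 0, 0, 0, 0], [0, 0, 0, 0, 0, 0], [0, 0, 0, 0, 0, 0], [0, 0, 0, 0, 0, 0], [0, 0, 0, 0, 0, 0], [0, 0, 0, 0, 0, 0], [0, 0, 0, 0, 0, 0], [0, 0, 0, 0, 0, 0], [0, 0, 0, 0, 0, 0], [0, 0, 0, 0, 0, 0], [0, 0, 0, 0, 0, 0], [0, 0, 0, 0, 0, 0], [0, 0, 0, 0, 0, 0]]}}

```text
clock: 20.18
position: [0.4694, -0.0513, 0.1957]
ee_rot: [1.698, 2.282, -0.298]
force: [-0.6, -0.6, -0.5]
width: 0.005
gripper_force: 0.0
```

```bash
python3 -c "
from v import *
head()"
```

```text
t 20.18 area 974 p [ 0.5095 -0.1726] rad 0.323 phi 0.423 togo 0.0465 tcp t,u mm -127.0 -13.3 yaw_off F [-0.56 -0.59 -0.51] size [89. 89.]
```

Emit:
{"fn": "step_arm", "kwargs": {"steps": [[0, 0, 0, 0, 0, 0], [0, 0, 0, 0, 0, 0], [0, 0, 0, 0, 0, 0], [0, 0, 0, 0, 0, 0], [0, 0, 0, 0, 0, 0], [0, 0, 0, 0, 0, 0], [0, 0, 0, 0, 0, 0], [0, 0, 0, 0, 0, 0], [0, 0, 0, 0, 0, 0], [0, 0, 0, 0, 0, 0], [0, 0, 0, 0, 0, 0], [0, 0, 0, 0, 0, 0], [0, 0, 0, 0, 0, 0], [0, 0, 0, 0, 0, 0], [0, 0, 0, 0, 0, 0], [0, 0, 0, 0, 0, 0], [0, 0, 0, 0, 0, 0], [0, 0, 0, 0, 0, 0]]}}

```text
clock: 21.73
position: [0.4694, -0.0513, 0.1957]
ee_rot: [1.698, 2.282, -0.298]
force: [0.3, 0.2, 0.4]
width: 0.007
gripper_force: 0.0
```

```bash
python3 -c "
from v import *
head()
im=cams.get_image('side')
cv2.imwrite('pics/s3.png',cv2.resize(im[140:320,280:500,::-1],None,fx=3.3,fy=3.3,interpolation=cv2.INTER_CUBIC))"
```

```text
t 21.73 area 974 p [ 0.512  -0.1781] rad 0.323 phi 0.4417 togo 0.0278 tcp t,u mm -132.8 -15.7 yaw_off F [0.28 0.17 0.35] size [89. 89.]
```

View pics/s3.png

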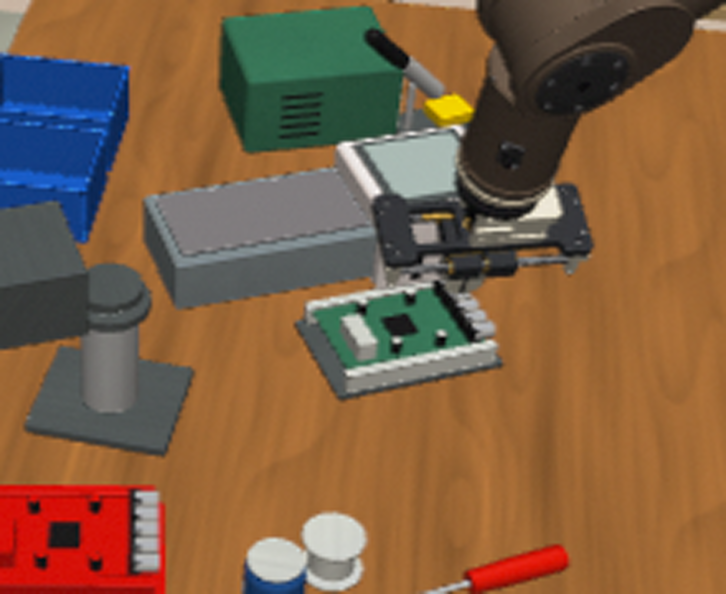

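The side view shows the arm clear of the head and the board's chip at crop (400,323). I'll cross-check the board position from this view while the head settles.

Emit:
{"fn": "step_arm", "kwargs": {"steps": [[0, 0, 0, 0, 0, 0], [0, 0, 0, 0, 0, 0], [0, 0, 0, 0, 0, 0], [0, 0, 0, 0, 0, 0], [0, 0, 0, 0, 0, 0], [0, 0, 0, 0, 0, 0], [0, 0, 0, 0, 0, 0], [0, 0, 0, 0, 0, 0], [0, 0, 0, 0, 0, 0], [0, 0, 0, 0, 0, 0], [0, 0, 0, 0, 0, 0], [0, 0, 0, 0, 0, 0], [0, 0, 0, 0, 0, 0], [0, 0, 0, 0, 0, 0], [0, 0, 0, 0, 0, 0], [0, 0, 0, 0, 0, 0], [0, 0, 0, 0, 0, 0], [0, 0, 0, 0, 0, 0], [0, 0, 0, 0, 0, 0], [0, 0, 0, 0, 0, 0]]}}

```text
clock: 23.5
position: [0.4694, -0.0513, 0.1957]
ee_rot: [1.698, 2.282, -0.298]
force: [1.1, 0.2, 0.9]
width: 0.005
gripper_force: 0.0
```

```bash
python3 -c "
from v import *
P=lambda a:np.array(a)/3.3+np.array([280,140])-.35
print('chip',ray('side',P([(400,323)]),.034))
c=ray('side',P([(297,325),(340,397),(502,362)]),.0)[:,:2];print('holder base corners',c,'centre',(c[0]+c[2])/2)
head()"
```

```text
chip [[ 0.51660363 -0.18558084  0.034     ]]
holder base corners [[ 0.62752573 -0.20315041]
 [ 0.57053877 -0.09324743]
 [ 0.40344866 -0.1811426 ]] centre [ 0.51548719 -0.1921465 ]
t 23.5 area 975 p [ 0.5129 -0.1803] rad 0.3231 phi 0.4491 togo 0.0204 tcp t,u mm -135.1 -16.8 yaw_off F [1.05 0.15 0.9 ] size [89. 89.]
```

Both views put the board at about (0.515, -0.187). The head is at (0.513, -0.180), about 7 mm off and practically still. One more wait, then I'll hand in.

Emit:
{"fn": "step_arm", "kwargs": {"steps": [[0, 0, 0, 0, 0, 0], [0, 0, 0, 0, 0, 0], [0, 0, 0, 0, 0, 0], [0, 0, 0, 0, 0, 0], [0, 0, 0, 0, 0, 0], [0, 0, 0, 0, 0, 0], [0, 0, 0, 0, 0, 0], [0, 0, 0, 0, 0, 0], [0, 0, 0, 0, 0, 0], [0, 0, 0, 0, 0, 0], [0, 0, 0, 0, 0, 0], [0, 0, 0, 0, 0, 0], [0, 0, 0, 0, 0, 0], [0, 0, 0, 0, 0, 0], [0, 0, 0, 0, 0, 0], [0, 0, 0, 0, 0, 0], [0, 0, 0, 0, 0, 0], [0, 0, 0, 0, 0, 0], [0, 0, 0, 0, 0, 0], [0, 0, 0, 0, 0, 0]]}}

```text
clock: 25.22
position: [0.4694, -0.0513, 0.1957]
ee_rot: [1.698, 2.282, -0.298]
force: [0.2, -0.3, 0.8]
width: 0.006
gripper_force: 0.0
```

```bash
python3 -c "
from v import *
from cell import job
head();print(job.sign_off())"
```

```text
t 25.22 area 973 p [ 0.513  -0.1803] rad 0.3231 phi 0.4492 togo 0.0203 tcp t,u mm -135.1 -16.8 yaw_off F [ 0.21 -0.31  0.83] size [89. 89.]
the job is handed in; nothing more can be done
None
```

I handed the job in at about 25 s: the head stands still over the board, 6–12 mm off centre by my camera measurements (limit 25 mm), with the gripper well clear of it; the sign-off returned no verdict.

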